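Sort the ratchet clamps after the glue-up

ROBOT

A 6-joint arm with a two-finger parallel gripper is mounted at the origin on the work surface. World frame = base frame: x ahead of the robot, y to its left, z up, the work surface at z = 0. Lengths are in m, angles in rad, forces in N, time in s.
With the tool pointing down it reaches from about 0.3 to 0.75 m from the base axis. Payload 8.5 kg.
Tool frame: the origin (TCP) lies at the very end of the fingers, on their centre line; the grasp point (between the pads) lies 19 mm behind it; z points along the fingers, x is the direction in which the jaws open and shut, and the axes are right-handed (so a half turn about z gives the same grasp; the last joint's range is limited). The gripper opens to 85 mm and grips with 20 to 120 N. Pads are 22 mm wide; open, the fingers measure 114 mm over their backs; the gripper's body (76 mm by 85 mm) begins 54 mm behind the grasp point. The pads swing forward as they close: fully open they stand 13 mm farther back than shut.
Start: joints at [-1.335, 0.381, 1.297, -0, 1.464, -0.215], TCP at [0.24, -0.495, 0.231] pointing down, gripper open.
Joint ranges: [-3.11, 3.11], [-0.89, 2.33], [0.22, 2.48], [-1.42, 4.56], [0.17, 2.85], [-2.88, 2.88]. Speed limits (rad/s): [2.39, 2.39, 3.14, 3.14, 3.14, 3.14].

INTERFACE

Orientations are given as a rotation vector (axis times angle).
In Python, from rig import manip gives the robot as it stands.
- The arm moves only by the tool carry_out, never from a script. Its argument "series" is a list of rows, each a list of 5 numbers: the finger opening in cm, from 0 to 8.54, then the shift along the tool's x, y, z in cm, then the turn about the tool's z in degrees. In form: [[grip, dx, dy, dz, roll], ...]. A call has 1 to 5 rows; each row shifts and turns the commanded pose from where the row before left it, along the tool's axes as they then stand; what a row does not reach is not made up. A row lasts 1/10 s, in which the tool goes at most 50 mm and 8.59 degrees, less where a joint would pass 70% of its speed; a pose out of reach is approached as far as the arm can. A call is refused whole if a number of a shift passes 5 or a number of a turn 8.59, either way. A call with a gripper value outside its range is refused whole. The fingers move at their own pace and stop on an object; "squeeze" is the grip in N (left out, the last holds). Time passes only in rows, so rows that do not move let the fingers close. It gives the time, the measured TCP pose, the force and the opening at its end, in the units of the state.
- manip.get_state(): the state, without advancing time (a new reading comes with each control period).
- manip.get_image(name): name is "scene" or "top" or "wrist"; returns a dict with "color" (480x640x3 uint8, red, green, blue), "mtx" (3x3 intrinsics, pixels), "T" (4x4, takes a point from camera to world coordinates). Camera axes: x right, y down, z forward; pixel columns grow to the right and rows downward; lengths in m; the calibration is good to about 2 mm. A picture is of the moment at which its call begins. There is no depth.
- manip.job_done(): hands the job in, once; it reports no verdict.
The state is a dict: "t": time; "qpos": joint angles; "qvel": joint speeds; "joint_torque": joint torques, N m; "ee_pos": TCP position; "ee_rot": TCP orientation; "force": force on the tool from outside, world axes, zero at the start; "ft_torque": the same for the moment, N m; "grip_width": opening from 0.0 (shut) to 1.0 (fully open).
Only numpy, scipy, OpenCV 4.12 (cv2) and the standard library are available. Lean on these libraries where they do the work, as an engineer would, in place of code of your own. Each camera call takes 0.05 s, during which the arm holds its last target. There are 200 camera calls.

TASK

Sort the two orange ratchet clamps on the bench: lay the one whose jaws are ratcheted shut flat in the middle of the red tray, and the one whose jaws stand open flat in the middle of the green tray. Leave their jaws as they are, and leave the push block, the pliers and the offcut where they lie.

Things in the scene. Friction and masses are not known exactly. Their poses are not given: they have to be found in the camera images.
- clamp_shut: Hand clamp lying flat, 160 to 310 g, jaws ratcheted shut (tips touch). Orange pivot block 30 x 30 x 38 mm high, faces square to x and y: grip it over the 14 mm high levers. Origin: centre of the block's underside, near the centre of mass. +x: to the jaw tips (72 mm), at the start roughly away from the robot; -x: to the orange handle ends (90 mm); z up, 0 on the bench. 
- clamp_open: Hand clamp lying flat, 160 to 310 g, jaws open (tips 30 to 50 mm apart). Orange pivot block 30 x 30 x 38 mm high, faces square to x and y: grip it over the 14 mm high levers. Origin: centre of the block's underside, near the centre of mass. +x: to the jaw tips (72 mm), at the start roughly away from the robot; -x: to the orange handle ends (90 mm); z up, 0 on the bench. 
- clamp_shut_jaw (a joint): Angle by which the moving lever of the shut clamp is open, rad: 0 is tips touching, 0.75 widest. It starts at 0 to 0.03. It stays where it is left; turning it takes about 0.5 N m.
- clamp_open_jaw (a joint): The same angle for the open clamp: its moving jaw is splayed to +y and its handle to -y, up to 80 mm from the x axis; it starts at 0.5 to 0.65 and likewise stays where it is left.
- tray_red: Shallow open red plastic tray, fixed to the bench, 260 mm (x) x 200 mm (y) x 32 mm high outside, walls and floor 5 mm thick. Origin: centre of its underside; x runs along the long side, z up. Two trays differ only in colour and may stand at either side.
- tray_green: Shallow open green plastic tray, fixed to the bench, 260 mm (x) x 200 mm (y) x 32 mm high outside, walls and floor 5 mm thick. Origin: centre of its underside; x runs along the long side, z up. Two trays differ only in colour and may stand at either side.
- push_block: Bystander: yellow push block, base 200 (x) x 80 (y) x 18 mm with a loop handle, 75 mm high in all, loose on the bench beyond the clamps. Origin: centre of its underside.
- pliers: Bystander: steel pliers with blue grips and no orange block, 150 mm long, 13 mm high, loose on the bench beyond the clamps. Origin: underside of the rivet; +x towards the nose (45 mm), grips to -x (105 mm).
- offcut: Bystander: pine offcut 110 (x) x 50 (y) x 22 mm, loose on the bench beyond the clamps. Origin: centre of its underside.
There are look-alikes about, which are no part of the job. What is shaped like the clamp_shut but blue, turquoise or white is not meant.

How it is judged:
By the outcome, as a careful person would: the job done as asked, in the order asked, and still so for the second after the job is handed in, with the robot touching nothing.
It also fails if it takes over 64 s, if anything falls off the work surface, if the arm or the gripper's body presses on something with over 40 N, if the wrist force passes 120 N, or if a joint passes its speed limit or range.

## Working session

There is one attempt and no reset: what is moved stays moved. The work goes in short steps, Python scripts to look and compute and a tool call to move; the robot and the scene stay as the last step left them, time stands still between calls to the robot, and variables do not carry over. Pictures are saved under pics/ and viewed, about 8 in all and at most 12, crops included, and the job is handed in when it is done.

Besides the shell and the picture viewer there is one more tool, called after ">>>" as name(argument=value, ...) on one line, values as JSON. carry_out: Moves the arm, as the interface text tells. Its arguments: {"type":"object","properties":{"series":{"type":"array"},"squeeze":{"type":"number"}},"required":["series"]}

```bash
mkdir -p pics; ls; python3 - <<'E'
from rig import manip
import cv2
print(manip.get_state())
for n in("scene","top"):
    d=manip.get_image(n); cv2.imwrite(f"pics/{n}0.png",d["color"][:,:,::-1]); print(n,d["mtx"].tolist(),d["T"].round(4).tolist())
E
```

```text
pics
{'t': 0.0, 'qpos': array([-1.33530414e+00,  3.81202084e-01,  1.29827398e+00, -9.09757329e-07,
        1.46359718e+00, -2.15285806e-01]), 'qvel': array([ 0.0010478 ,  0.00214993, -0.00073705, -0.00033442,  0.00111682,
       -0.00017535]), 'joint_torque': array([-1.88029117e-03, -4.48477471e+01, -2.31279999e+01, -3.07328919e-04,
        4.75034714e-03, -6.91183729e-06]), 'ee_pos': array([ 0.23954995, -0.49476134,  0.23070405]), 'ee_rot': array([-2.66083739e+00,  1.66824455e+00,  1.66149602e-03]), 'force': array([0.90411852, 0.47877128, 0.60949703]), 'ft_torque': array([-0.04357032, -0.03017867,  0.01406889]), 'grip_width': 1.00082879242016}
scene [[518.7020115274578, 0.0, 317.40221400309485], [0.0, 518.7020115274578, 239.79588094141994], [0.0, 0.0, 1.0]] [[0.0466, 0.7495, -0.6604, 1.1737], [0.9989, -0.0324, 0.0337, -0.0201], [0.0039, -0.6612, -0.7502, 0.8211], [0.0, 0.0, 0.0, 1.0]]
top [[589.1292613555225, 0.0, 323.21511411602637], [0.0, 589.1292613555225, 241.06948681679182], [0.0, 0.0, 1.0]] [[-0.0224, -0.974, 0.2253, 0.189], [-0.9997, 0.0226, -0.0017, -0.0043], [-0.0035, -0.2252, -0.9743, 1.4101], [0.0, 0.0, 0.0, 1.0]]
```

View pics/top0.png

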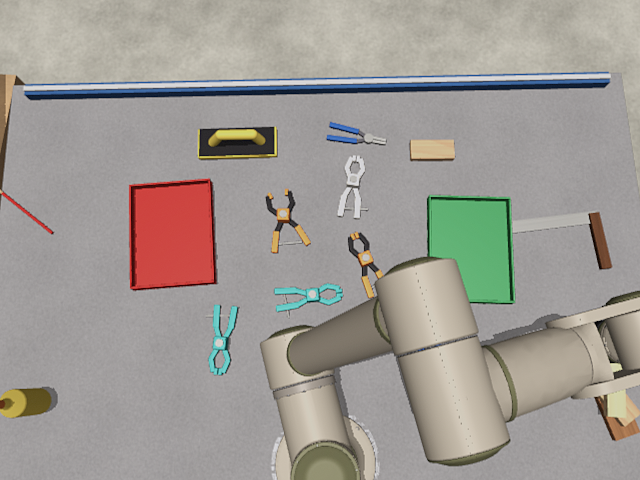

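View pics/scene0.png

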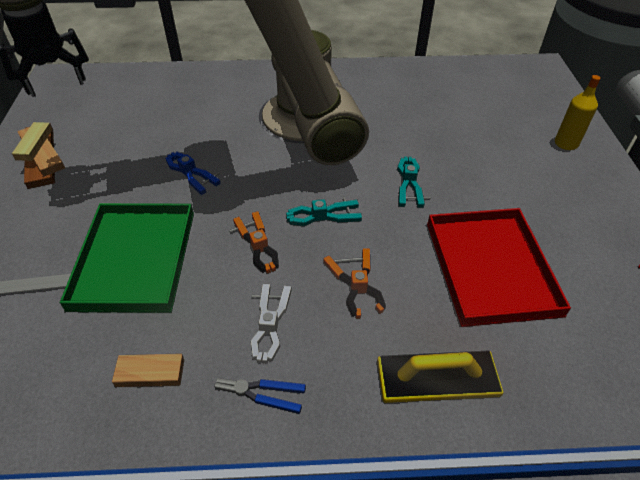

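The top view shows the open orange clamp at px (284,214) and the shut one at (366,258). The red tray is on the left at about (172,235), the green one on the right at about (470,250). Next I'll measure them.

```bash
cat > h.py <<'E'
import numpy as np, cv2
from rig import manip
def ray(d,u,v,z):
    r=d["T"][:3,:3]@np.linalg.inv(d["mtx"])@[u,v,1]; o=d["T"][:3,3]
    return o+r*(z-o[2])/r[2]
def proj(d,p):
    q=np.linalg.inv(d["T"])@np.r_[p,1]; q=d["mtx"]@q[:3]; return q[:2]/q[2]
def mask(d,h0,h1,s=120,v=60):
    return cv2.inRange(cv2.cvtColor(d["color"],cv2.COLOR_RGB2HSV),(h0,s,v),(h1,255,255))
def blobs(m,amin=15):
    n,l,st,c=cv2.connectedComponentsWithStats(m)
    return [(st[i].tolist(),c[i].round(1).tolist(),cv2.minAreaRect(np.argwhere(l==i)[:,::-1].astype(np.float32))) for i in range(1,n) if st[i][4]>=amin]
E
python3 - <<'E'
from h import *
for n in("top","scene"):
    d=manip.get_image(n)
    for nm,(a,b) in dict(orange=(6,20),red=(0,4),green=(50,75)).items():
        for st,c,r in blobs(mask(d,a,b,120,50),20 if nm=="orange" else 2000):
            z=.036 if nm=="orange" else .03
            print(n,nm,st,c,ray(d,*c,z).round(3), [ray(d,*p,z)[:2].round(3).tolist() for p in cv2.boxPoints(r)] if nm!="orange" else "")
d=manip.get_image("top")
im=d["color"][:,:,::-1]
a=cv2.resize(im[180:260,250:330],None,fx=5,fy=5,interpolation=2); b=cv2.resize(im[222:302,330:410],None,fx=5,fy=5,interpolation=2)
cv2.imwrite("pics/crop1.png",np.hstack([a,b]))
E
```

```text
top orange [3, 128, 4, 18, 25] [5.1, 137.5] [0.791 0.783 0.036] 
top orange [0, 158, 4, 31, 35] [1.6, 173.7] [0.695 0.782 0.036] 
top orange [411, 159, 42, 2, 43] [431.0, 159.0] [ 0.709 -0.278  0.036] 
top orange [268, 193, 5, 6, 21] [269.8, 195.8] [0.623 0.121 0.036] 
top orange [276, 208, 14, 15, 122] [283.3, 215.8] [0.572 0.088 0.036] 
top orange [589, 213, 23, 56, 557] [599.9, 240.5] [ 0.493 -0.668  0.036] 
top orange [294, 225, 16, 21, 100] [302.2, 234.3] [0.525 0.043 0.036] 
top orange [271, 231, 8, 22, 99] [275.1, 240.7] [0.51  0.109 0.036] 
top orange [350, 232, 10, 8, 45] [354.5, 235.7] [ 0.518 -0.082  0.036] 
top orange [357, 250, 16, 17, 108] [364.5, 258.3] [ 0.462 -0.104  0.036] 
top orange [375, 270, 9, 9, 33] [378.8, 273.5] [ 0.425 -0.136  0.036] 
top orange [361, 276, 13, 22, 84] [367.3, 285.8] [ 0.396 -0.108  0.036] 
top orange [596, 397, 8, 14, 45] [600.3, 403.4] [ 0.118 -0.621  0.036] 
top orange [0, 400, 6, 9, 41] [1.9, 403.7] [0.147 0.726 0.036] 
top orange [603, 413, 37, 27, 455] [620.3, 428.0] [ 0.064 -0.658  0.036] 
top red [129, 179, 87, 111, 8785] [171.2, 234
[... 552 characters left out ...]
56, 19, 23, 193] [332.8, 266.0] [0.551 0.042 0.036] 
scene orange [265, 262, 11, 11, 88] [269.8, 267.0] [ 0.549 -0.08   0.036] 
scene orange [351, 270, 17, 23, 259] [359.3, 281.0] [0.59  0.089 0.036] 
scene orange [376, 303, 8, 10, 49] [379.4, 307.0] [0.65  0.12  0.036] 
scene orange [356, 308, 5, 11, 46] [358.0, 312.7] [0.66  0.08  0.036] 
scene orange [112, 354, 70, 29, 1726] [147.2, 368.1] [ 0.753 -0.279  0.036] 
scene red [429, 208, 142, 111, 8966] [494.1, 266.5] [0.561 0.356 0.03 ] [[0.417, 0.254], [0.32, 0.496], [0.662, 0.469], [0.724, 0.273]]
scene green [60, 203, 131, 101, 8750] [130.7, 257.9] [ 0.509 -0.354  0.03 ] [[0.611, -0.463], [0.345, -0.534], [0.362, -0.255], [0.625, -0.227]]
```

View pics/crop1.png

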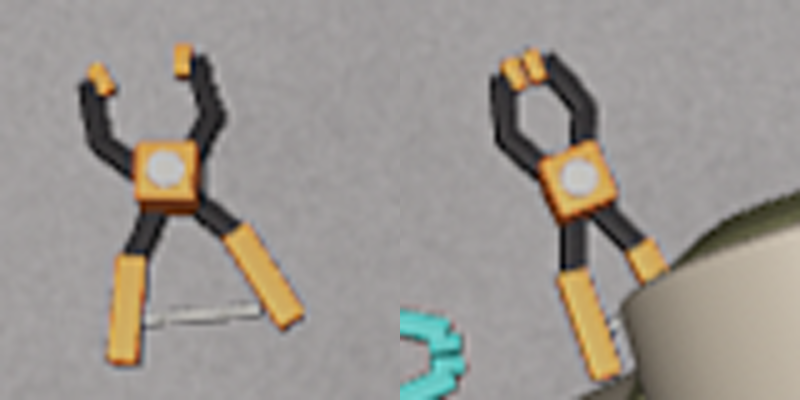

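```bash
cat >> h.py <<'E'
from scipy.spatial.transform import Rotation as R
def go(p,yaw=None,frm=None):
    """shift in tool axes (cm) and turn (deg) from measured pose (or frm) to TCP p with tool-x at world yaw (mod 180)"""
    s=manip.get_state(); M=R.from_rotvec(s["ee_rot"]).as_matrix()
    x=np.degrees(np.arctan2(M[1,0],M[0,0]))
    d=M.T@(np.array(p)-s["ee_pos"])*100
    t=0 if yaw is None else -((yaw-x+90)%180-90)
    print("t",round(s["t"],2),"pos",s["ee_pos"].round(4),"toolx yaw",round(x,1),"tilt",M[:,2].round(3),"-> d",d.round(2),"turn",round(t,1),"q6",s["qpos"][5].round(2),"F",s["force"].round(1),"w",round(s["grip_width"],3))
E
python3 - <<'E'
from h import *
d=manip.get_image("top")
for n,(u,v),(a,b) in(("open",(283.2,213.6),((277.4,208.4),(289.4,208.4))),("shut",(365.6,257.6),((358,255),(370,250.6)))):
    p=ray(d,u,v,.038);A=ray(d,*a,.038);B=ray(d,*b,.038);e=A-B
    print(n,p.round(4),"yaw",np.degrees(np.arctan2(-e[0],e[1])).round(1),np.linalg.norm(e).round(4))
t=ray(d,250+139/5,180+0+70/5,.014); 
hsv=cv2.cvtColor(d["color"],cv2.COLOR_RGB2HSV); print(hsv[230,470],hsv[235,170])
for nm,m in(("red",mask(d,0,4,150,90)|mask(d,176,180,150,90)),("green",mask(d,45,90,100,50))):
    for st,c,r in blobs(m,2000):
        x,y,w,h,_=st; print(nm,st,[ray(d,*p,.032)[:2].round(3).tolist() for p in((x,y),(x+w,y),(x,y+h),(x+w,y+h))])
go((0.465,-0.105,0.23),24)
E
```

```text
open [0.5766 0.0885 0.038 ] yaw -1.3 0.0291
shut [ 0.4636 -0.1064  0.038 ] yaw 19.1 0.0306
[ 67 117 176] [  1 175 205]
red [129, 179, 86, 110, 8161] [[0.676, 0.468], [0.671, 0.256], [0.402, 0.454], [0.398, 0.251]]
green [427, 195, 88, 109, 7102] [[0.617, -0.263], [0.612, -0.478], [0.351, -0.246], [0.346, -0.452]]
t 0.3 pos [ 0.2396 -0.495   0.2311] toolx yaw -64.2 tilt [-0.  0. -1.] -> d [-25.28 -37.28   0.13] turn -88.2 q6 -0.22 F [0.6 0.  0.5] w 1.0
```

>>> carry_out(series=[[8.5, -2.5, -3.7, 0, 0], [8.5, -2.5, -3.7, 0, 0], [8.5, -2.5, -3.7, 0, 0], [8.5, -2.5, -3.7, 0, 0], [8.5, -2.5, -3.7, 0, 0]], squeeze=60)

```text
t: 0.8
ee_pos: [0.3522, -0.3003, 0.2314]
ee_rot: [2.661, -1.669, 0.0]
force: [0.7, -0.1, 0.7]
grip_width: 0.99
```

>>> carry_out(series=[[8.5, -2.5, -3.7, 0, 0], [8.5, -2.5, -3.7, 0, 0], [8.5, -2.5, -3.7, 0, 0], [8.5, -2.5, -3.7, 0, 0], [8.5, -2.5, -3.7, 0, 0]])

```text
t: 1.3
ee_pos: [0.4644, -0.1071, 0.2315]
ee_rot: [-2.662, 1.669, -0.001]
force: [0.2, -0.9, -0.0]
grip_width: 0.995
```

>>> carry_out(series=[[8.5, 0, 0, 3, 6.8], [8.5, 0, 0, 3, 0], [8.5, 0, 0, 0, 0]])

```text
t: 1.6
ee_pos: [0.4623, -0.1077, 0.1686]
ee_rot: [2.558, -1.822, -0.011]
force: [-1.3, 0.3, 0.1]
grip_width: 0.99
```

```bash
cat >> h.py <<'E'
def wrist(name):
    d=manip.get_image("wrist"); cv2.imwrite(f"pics/{name}.png",d["color"][:,:,::-1])
    for st,c,r in blobs(mask(d,6,20,120,60),150): print(st,c,"angle",round(r[2],1),[round(x) for x in r[1]],ray(d,*c,.038).round(4), [ray(d,*p,.038)[:2].round(4).tolist() for p in cv2.boxPoints(r)])
    return d
E
python3 - <<'E'
from h import *
go((0.4636,-0.1064,0.12),109)
wrist("w1")
E
```

```text
t 1.6 pos [ 0.4623 -0.1077  0.1686] toolx yaw -70.9 tilt [-0.006  0.003 -1.   ] -> d [-0.05 -0.19  4.86] turn 0.1 q6 0.76 F [-1.3  0.3  0.1] w 0.99
[79, 0, 68, 25, 780] [122.2, 9.7] angle 90.0 [24, 67] [0.5674 0.0724 0.038 ] [[0.5634, 0.1014], [0.5784, 0.0578], [0.5642, 0.0553], [0.5489, 0.0997]]
[66, 36, 40, 74, 796] [90.7, 75.5] angle 12.3 [28, 72] [0.5184 0.088  0.038 ] [[0.4911, 0.1044], [0.5417, 0.0988], [0.5443, 0.0798], [0.4936, 0.0843]]
[149, 45, 42, 76, 556] [174.2, 83.1] angle 72.6 [77, 22] [0.5334 0.0292 0.038 ] [[0.5488, 0.0515], [0.5578, 0.0381], [0.5146, 0.012], [0.5048, 0.0261]]
[300, 200, 37, 43, 1039] [317.8, 219.7] angle 88.0 [42, 35] [ 0.4699 -0.1044  0.038 ] [[0.4803, -0.0848], [0.4907, -0.1117], [0.4572, -0.1252], [0.4463, -0.0972]]
[331, 251, 19, 55, 375] [340.2, 284.5] angle 85.0 [53, 16] [ 0.4202 -0.1427  0.038 ] [[0.446, -0.1234], [0.4515, -0.1355], [0.4047, -0.1576], [0.3988, -0.1449]]
[292, 252, 16, 54, 758] [299.6, 280.5] angle 90.0 [53, 15] [ 0.4121 -0.1075  0.038 ] [[0.4355, -0.0929], [0.4398, -0.1051], [0.391, -0.1214], [0.3865, -0.1086]]
```

View pics/w1.png

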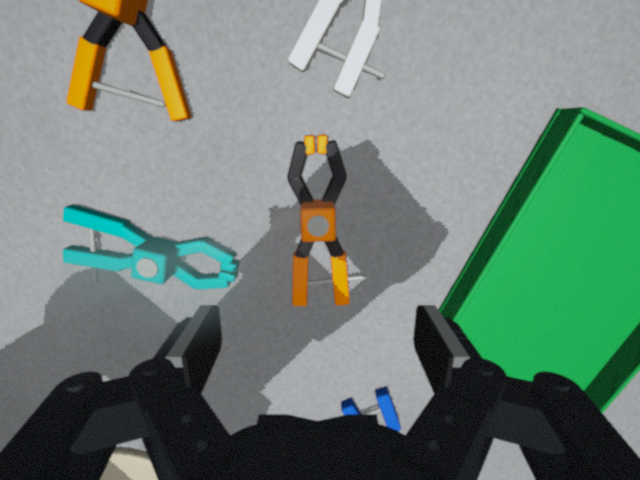

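The wrist view shows the shut clamp block at px (318,225), square to the gripper. The top view agrees with this to about 2 mm, so I'll descend.

>>> carry_out(series=[[6.0, 0, -0.2, 5, 0], [6.0, 0, 0, 4.5, 0], [6.0, 0, 0, 0, 0], [6.0, 0, 0, 0, 0]])

```text
t: 2.05
ee_pos: [0.4665, -0.1089, 0.0782]
ee_rot: [-2.558, 1.824, -0.002]
force: [-0.4, -0.2, 0.1]
grip_width: 0.701
```

```bash
python3 - <<'E'
from h import *
d=wrist("w2")
p=ray(d,318,225,.038)
go((0.4648,-0.1063,0.0175),109)
E
```

```text
[63, 16, 71, 111, 1520] [106.8, 71.3] angle 69.1 [116, 35] [0.5349 0.0233 0.038 ] [[0.5484, 0.0459], [0.5584, 0.0321], [0.5172, 0.0061], [0.5057, 0.0209]]
[287, 233, 52, 64, 2225] [312.3, 263.7] angle 87.8 [63, 50] [ 0.4719 -0.1036  0.038 ] [[0.484, -0.0837], [0.4943, -0.1101], [0.4574, -0.1251], [0.4463, -0.097]]
[330, 299, 26, 73, 1235] [343.0, 339.6] angle 84.3 [71, 21] [ 0.4294 -0.1385  0.038 ] [[0.4522, -0.1206], [0.4577, -0.1322], [0.4109, -0.1549], [0.4048, -0.1424]]
[279, 302, 21, 71, 1320] [288.7, 340.0] angle 0.0 [20, 70] [ 0.418  -0.1063  0.038 ] [[0.3927, -0.1076], [0.4417, -0.0927], [0.4456, -0.1041], [0.397, -0.1199]]
t 2.1 pos [ 0.467  -0.1091  0.0789] toolx yaw -71.0 tilt [ 0.003 -0.002 -1.   ] -> d [-0.35  0.14  6.14] turn 0.0 q6 0.76 F [0.  0.1 0.3] w 0.705
```

View pics/w2.png

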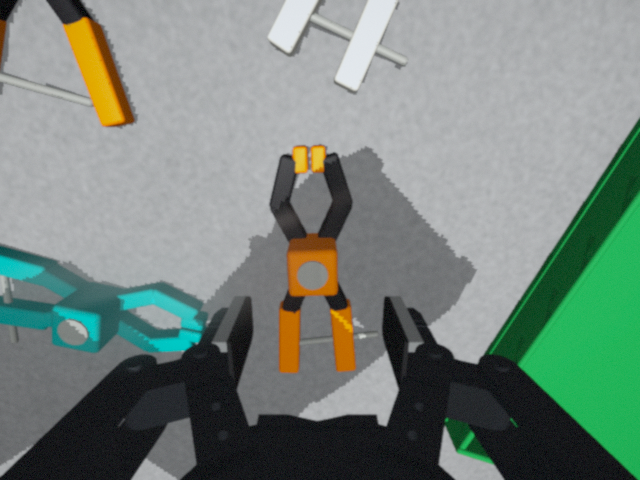

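>>> carry_out(series=[[6.0, -0.35, 0.15, 3, 0], [6.0, 0, 0, 3, 0], [6.0, 0, 0, 0, 0], [6.0, 0, 0, 0, 0]])

```text
t: 2.5
ee_pos: [0.4643, -0.106, 0.0184]
ee_rot: [-2.558, 1.824, -0.005]
force: [0.0, 0.1, -0.1]
grip_width: 0.701
```

```bash
python3 - <<'E'
from h import *
go((0.4648,-0.1063,0.0175),109)
E
```

```text
t 2.5 pos [ 0.4643 -0.106   0.0184] toolx yaw -71.0 tilt [ 0.003 -0.001 -1.   ] -> d [ 0.05 -0.04  0.09] turn 0.0 q6 0.76 F [ 0.   0.1 -0.1] w 0.701
```

>>> carry_out(series=[[2.0, 0, 0, 0.1, 0], [2.0, 0, 0, 0, 0], [2.0, 0, 0, 0, 0], [2.0, 0, 0, 0, 0], [2.0, 0, 0, 0, 0]], squeeze=70)

```text
t: 3.0
ee_pos: [0.464, -0.1058, 0.0172]
ee_rot: [-2.558, 1.823, -0.005]
force: [-1.0, 0.9, 11.8]
grip_width: 0.337
```

>>> carry_out(series=[[2.0, 0, 0, 0, 0], [2.0, 0, 0, -1, 0], [2.0, 0, 0, -2, 0], [2.0, 0, 0, -4, 0], [2.0, 0, 0, -4, 0]])

```text
t: 3.5
ee_pos: [0.4625, -0.1051, 0.1272]
ee_rot: [2.558, -1.824, -0.002]
force: [0.7, -1.3, -2.3]
grip_width: 0.332
```

```bash
python3 - <<'E'
from h import *
wrist("w3")
go((0.54,0.36,0.15),92)
E
```

```text
[77, 0, 30, 10, 199] [94.4, 3.4] angle 90.0 [9, 29] [0.5621 0.0673 0.038 ] [[0.5605, 0.0771], [0.566, 0.0612], [0.5614, 0.0605], [0.5559, 0.0766]]
[26, 23, 46, 87, 1218] [53.9, 69.3] angle 10.8 [35, 84] [0.5188 0.0865 0.038 ] [[0.4913, 0.1031], [0.5415, 0.0972], [0.5446, 0.0778], [0.4944, 0.0822]]
[121, 34, 52, 89, 793] [152.5, 78.2] angle 71.6 [92, 26] [0.5336 0.0281 0.038 ] [[0.5486, 0.0504], [0.5578, 0.037], [0.5151, 0.011], [0.5049, 0.0252]]
[290, 149, 23, 38, 271] [303.3, 167.6] angle 87.3 [38, 22] [ 0.5123 -0.0775  0.038 ] [[0.5206, -0.0649], [0.5258, -0.0782], [0.5028, -0.0873], [0.4973, -0.0736]]
[316, 148, 23, 39, 447] [326.2, 170.4] angle 90.0 [38, 22] [ 0.5156 -0.0926  0.038 ] [[0.5271, -0.0814], [0.5319, -0.0951], [0.5083, -0.1038], [0.5034, -0.0896]]
[281, 267, 73, 93, 4632] [317.1, 311.2] angle 90.0 [92, 72] [ 0.412  -0.1219  0.038 ] [[0.4383, -0.0846], [0.4557, -0.1349], [0.3797, -0.164], [0.3606, -0.1085]]
[271, 365, 29, 52, 1165] [285.9, 393.0] angle 2.0 [27, 51] [ 0.329  -0.1225  0.038 ] [[0.3015, -0.1167], [0.3534, -0.1029], [0.3598, -0.1244], [0.3083, -0.1396]]
[340, 365, 24, 51, 564] [350.6, 386.8] angle 90.0 [50, 23] [ 0.353  -0.1721  0.038 ] [[0.3708, -0.156], [0.3769, -0.1738], [0.3282, -0.193], [0.3217, -0.1741]]
t 3.55 pos [ 0.4652 -0.1062  0.1334] toolx yaw -71.0 tilt [ 0.009 -0.005 -1.   ] -> d [-41.61 -22.3   -1.81] turn 17.0 q6 0.77 F [ 2.7 -1.3  5.6] w 0.335
```

View pics/w3.png

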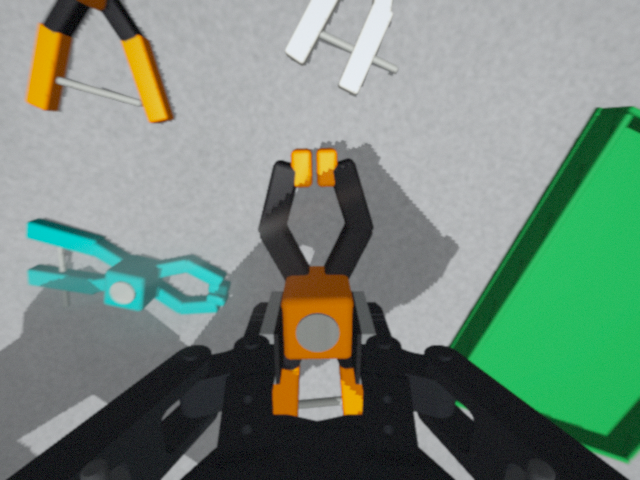

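The shut clamp is held at px (317,332), with its jaw tips touching at (315,165). Next I'll carry it to the red tray.

>>> carry_out(series=[[2, -2, -1.1, -1.5, 0], [2, -4.1, -2.2, 0, 0], [2, -4.1, -2.2, 0, 0], [2, -4.1, -2.2, 0, 0], [2, -4.1, -2.2, 0, 0]])

```text
t: 4.05
ee_pos: [0.4965, 0.1028, 0.1411]
ee_rot: [-2.558, 1.824, -0.001]
force: [0.9, 0.2, -1.6]
grip_width: 0.334
```

>>> carry_out(series=[[2, -4.1, -2.2, 0, 0], [2, -4.1, -2.2, 0, 0], [2, -4.1, -2.2, 0, 0], [2, -4.1, -2.2, 0, 0], [2, -4.1, -2.2, 0, 0]])

```text
t: 4.55
ee_pos: [0.5335, 0.3325, 0.141]
ee_rot: [2.558, -1.823, 0.0]
force: [2.0, -1.1, -1.6]
grip_width: 0.337
```

>>> carry_out(series=[[2, -2.7, -1.4, 0, 0], [2, 0, 0, 0, 8.5], [2, 0, 0, 0, 8.5], [2, 0, 0, 0, 0], [2, 0, 0, 0, 0]])

```text
t: 5.05
ee_pos: [0.5381, 0.3605, 0.1407]
ee_rot: [2.265, -2.177, -0.0]
force: [-0.3, -0.6, -2.0]
grip_width: 0.336
```

```bash
python3 - <<'E'
from h import *
d=manip.get_image("wrist"); cv2.imwrite("pics/w4.png",d["color"][:,:,::-1])
go((0.54,0.36,0.0235),92)
print([proj(d,p).round() for p in ((.67,.46,.032),(.67,.26,.032),(.41,.46,.032),(.54,.36,.005))])
E
```

```text
t 5.1 pos [0.5382 0.3604 0.1407] toolx yaw -87.8 tilt [-0.  0. -1.] -> d [ 0.05 -0.18 11.72] turn 0.2 q6 1.94 F [ 0.1 -0.4 -2. ] w 0.337
[array([173.,  40.]), array([478.,  53.]), array([201., 370.]), array([318., 226.])]
```

View pics/w4.png

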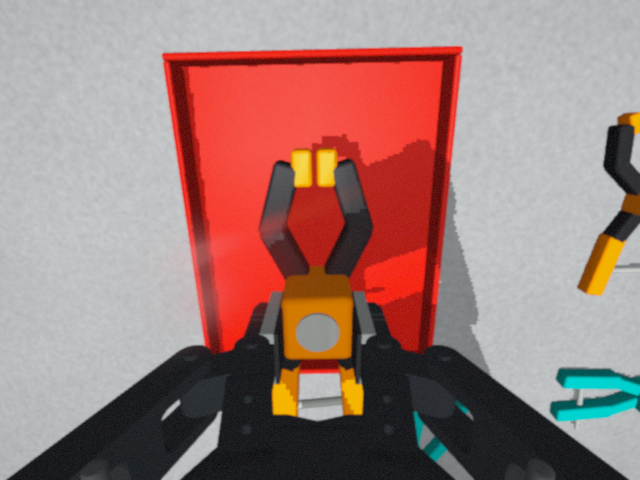

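```bash
python3 - <<'E'
from h import *
d=manip.get_image("wrist")
c=[ray(d,u,v,.032)[:2].round(4) for u,v in((165,54),(461,49),(209,372),(428,372))]
print(c)
E
```

```text
[array([0.6616, 0.4662]), array([0.6721, 0.2717]), array([0.408, 0.453]), array([0.4156, 0.2568])]
```

>>> carry_out(series=[[2, -0.15, -0.2, 4, 0], [2, 0, 0, 4, 0], [2, 0, 0, 3, 0], [2, 0, 0, 0.5, 0], [2, 0, 0, 0, 0]])

```text
t: 5.65
ee_pos: [0.5404, 0.3621, 0.0256]
ee_rot: [2.261, -2.181, -0.0]
force: [0.3, 0.4, -2.3]
grip_width: 0.329
```

>>> carry_out(series=[[2, 0, 0, 0.2, 0], [2, 0, 0, 0.1, 0], [2, 0, 0, 0, 0]])

```text
t: 5.95
ee_pos: [0.5405, 0.3623, 0.0233]
ee_rot: [-2.26, 2.181, -0.001]
force: [0.5, -0.5, -2.3]
grip_width: 0.337
```

>>> carry_out(series=[[2, 0, 0, 0.1, 0], [2, 0, 0, 0, 0], [4, 0, 0, 0, 0], [6, 0, 0, 0, 0], [6, 0, 0, 0, 0]])

```text
t: 6.45
ee_pos: [0.5403, 0.3622, 0.0213]
ee_rot: [-2.26, 2.182, -0.0]
force: [-0.4, -0.7, 0.3]
grip_width: 0.701
```

>>> carry_out(series=[[6, 0, 0, 0, 0], [6, 0, 0, -2, 0], [6, 0, 0, -4, 0], [6, 0, 0, -5, 0], [6, 0, 0, -2, 0]])

```text
t: 6.95
ee_pos: [0.5414, 0.3628, 0.1564]
ee_rot: [-2.256, 2.177, -0.004]
force: [0.3, 0.3, 0.4]
grip_width: 0.705
```

```bash
python3 - <<'E'
from h import *
go((0.577,0.088,0.16),89)
E
```

```text
t 6.95 pos [0.5414 0.3628 0.1564] toolx yaw -88.0 tilt [ 0.007  0.003 -1.   ] -> d [27.59 -2.58 -0.41] turn 3.0 q6 1.94 F [0.3 0.3 0.4] w 0.705
```

>>> carry_out(series=[[6, 4.6, -0.4, 0, 0], [6, 4.6, -0.4, 0, 0], [6, 4.6, -0.4, 0, 0], [6, 4.6, -0.4, 0, 0], [6, 4.6, -0.4, 0, 0]])

```text
t: 7.45
ee_pos: [0.5683, 0.1313, 0.1515]
ee_rot: [-2.26, 2.181, -0.0]
force: [1.4, -0.1, 0.1]
grip_width: 0.703
```

>>> carry_out(series=[[6, 4.6, -0.4, 0, 0], [6, 0, 0, 3, 3], [6, 0, 0, 3, 0], [6, 0, 0, 0, 0], [6, 0, 0, 0, 0]])

```text
t: 7.95
ee_pos: [0.5742, 0.0874, 0.0919]
ee_rot: [2.203, -2.24, -0.0]
force: [0.4, -0.0, -0.4]
grip_width: 0.704
```

```bash
python3 - <<'E'
from h import *
wrist("w5")
go((0.577,0.088,0.019),89)
E
```

```text
[250, 154, 23, 28, 158] [262.7, 165.9] angle 60.3 [25, 17] [0.6355 0.1179 0.038 ] [[0.6387, 0.1265], [0.6432, 0.1179], [0.6308, 0.1116], [0.6262, 0.1203]]
[290, 223, 49, 59, 2017] [313.7, 249.9] angle 90.0 [58, 48] [0.5842 0.0899 0.038 ] [[0.6016, 0.1038], [0.6012, 0.075], [0.563, 0.0749], [0.5635, 0.1054]]
[353, 269, 32, 61, 507] [369.4, 291.4] angle 59.0 [61, 21] [0.5553 0.0547 0.038 ] [[0.5649, 0.068], [0.5721, 0.0569], [0.5344, 0.0351], [0.5263, 0.0466]]
[277, 288, 23, 68, 955] [289.2, 322.2] angle 3.8 [20, 66] [0.5335 0.1072 0.038 ] [[0.5085, 0.1175], [0.5588, 0.1119], [0.5576, 0.0993], [0.5072, 0.104]]
[0, 333, 30, 69, 933] [10.9, 372.0] angle 0.0 [29, 68] [0.4967 0.3039 0.038 ] [[0.4715, 0.3195], [0.5284, 0.3016], [0.528, 0.2821], [0.4711, 0.2985]]
t 8.0 pos [0.5746 0.0874 0.0927] toolx yaw -90.9 tilt [ 0.002 -0.    -1.   ] -> d [-0.06 -0.22  7.37] turn 0.1 q6 1.53 F [ 0.1 -0.1  1.4] w 0.704
```

View pics/w5.png

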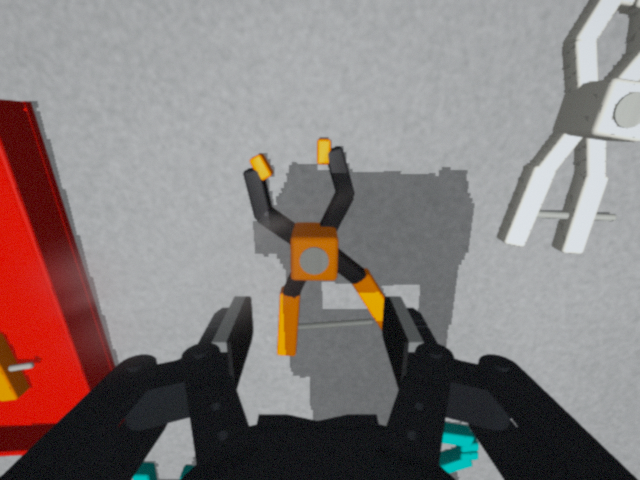

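>>> carry_out(series=[[6, -0.15, -0.2, 3.4, 0], [6, 0, 0, 3, 0], [6, 0, 0, 1, 0], [6, 0, 0, 0, 0], [6, 0, 0, 0, 0]])

```text
t: 8.5
ee_pos: [0.577, 0.0888, 0.0191]
ee_rot: [-2.202, 2.239, -0.003]
force: [-0.2, 0.2, 0.4]
grip_width: 0.704
```

>>> carry_out(series=[[2, 0, 0, 0, 0], [2, 0, 0, 0, 0], [2, 0, 0, 0, 0], [2, 0, 0, 0, 0], [2, 0, 0, 0, 0]])

```text
t: 9.0
ee_pos: [0.5767, 0.0886, 0.0189]
ee_rot: [-2.201, 2.239, -0.003]
force: [-1.0, 0.9, 6.1]
grip_width: 0.332
```

>>> carry_out(series=[[2.0, 0, 0, 0, 0], [2.0, 0, 0, -1, 0], [2.0, 0, 0, -3, 0], [2.0, 0, 0, -4, 0], [2.0, 0, 0, -4, 0]])

```text
t: 9.5
ee_pos: [0.5755, 0.0887, 0.1392]
ee_rot: [2.202, -2.24, -0.001]
force: [0.7, -0.3, -2.8]
grip_width: 0.333
```

```bash
python3 - <<'E'
from h import *
wrist("w6")
go((0.484,-0.36,0.15),90)
E
```

```text
[320, 149, 23, 39, 233] [329.9, 166.5] angle 4.4 [22, 38] [0.6306 0.0794 0.038 ] [[0.6171, 0.0877], [0.6434, 0.0852], [0.642, 0.0701], [0.6156, 0.072]]
[223, 171, 35, 40, 379] [243.2, 188.8] angle 59.0 [37, 25] [0.6159 0.1419 0.038 ] [[0.6214, 0.1584], [0.6303, 0.142], [0.6072, 0.1301], [0.5978, 0.1468]]
[0, 259, 31, 110, 1890] [11.2, 308.9] angle 0.0 [30, 109] [0.5213 0.3386 0.038 ] [[0.4639, 0.3659], [0.5648, 0.3341], [0.5644, 0.3109], [0.4634, 0.3399]]
[281, 266, 73, 92, 4653] [316.5, 308.2] angle 90.0 [91, 72] [0.5178 0.0908 0.038 ] [[0.5553, 0.1177], [0.5544, 0.0618], [0.4701, 0.0604], [0.4711, 0.122]]
[22, 306, 49, 60, 1110] [48.0, 334.8] angle 64.3 [60, 30] [0.4965 0.3154 0.038 ] [[0.5148, 0.3334], [0.5264, 0.3079], [0.4744, 0.2997], [0.4614, 0.3266]]
[271, 364, 26, 53, 1049] [284.5, 392.1] angle 2.6 [24, 52] [0.4338 0.1208 0.038 ] [[0.4081, 0.1354], [0.4652, 0.1298], [0.4637, 0.1089], [0.4064, 0.1132]]
t 9.55 pos [0.5783 0.0887 0.1464] toolx yaw -91.0 tilt [ 0.011 -0.001 -1.   ] -> d [45.02  8.67 -0.44] turn -1.0 q6 1.54 F [ 2.3 -0.3  5.2] w 0.333
```

View pics/w6.png

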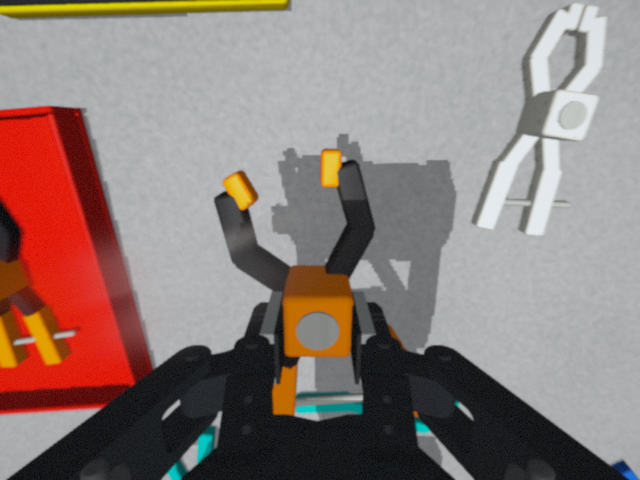

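The open clamp is held with its jaws still open, tips at px (240,188) and (330,168). Next I'll carry it to the green tray.

>>> carry_out(series=[[2, 2.5, 0.5, -0.5, 0], [2, 4.5, 0.9, 0, 0], [2, 4.5, 0.9, 0, 0], [2, 4.5, 0.9, 0, 0], [2, 4.5, 0.9, 0, 0]])

```text
t: 10.05
ee_pos: [0.5307, -0.1171, 0.1429]
ee_rot: [-2.203, 2.24, -0.0]
force: [1.1, -0.0, -2.7]
grip_width: 0.332
```

>>> carry_out(series=[[2, 4.5, 0.9, 0, 0], [2, 4.5, 0.9, 0, 0], [2, 4.5, 0.9, 0, 0], [2, 4.5, 0.9, 0, 0], [2, 4.5, 0.9, 0, 0]])

```text
t: 10.55
ee_pos: [0.4819, -0.3415, 0.1429]
ee_rot: [-2.202, 2.24, -0.0]
force: [1.4, -0.0, -2.7]
grip_width: 0.333
```

>>> carry_out(series=[[2, 2, 0.2, 0, 0], [2, 0, 0, 0, 0], [2, 0, 0, 0, 0]])

```text
t: 10.85
ee_pos: [0.4803, -0.3591, 0.1424]
ee_rot: [-2.202, 2.24, 0.001]
force: [0.8, -0.1, -1.6]
grip_width: 0.337
```

```bash
python3 - <<'E'
from h import *
d=manip.get_image("wrist"); cv2.imwrite("pics/w7.png",d["color"][:,:,::-1])
go((0.484,-0.36,0.0245),90)
m=mask(d,45,90,100,40)
for st,c,r in blobs(m,2000): print(st)
E
```

```text
t 10.9 pos [ 0.4806 -0.3585  0.1424] toolx yaw -90.9 tilt [-0.     0.001 -1.   ] -> d [ 0.15 -0.35 11.79] turn -0.9 q6 0.75 F [ 1.1 -0.1 -1.8] w 0.33
[176, 39, 300, 316, 63134]
```

View pics/w7.png

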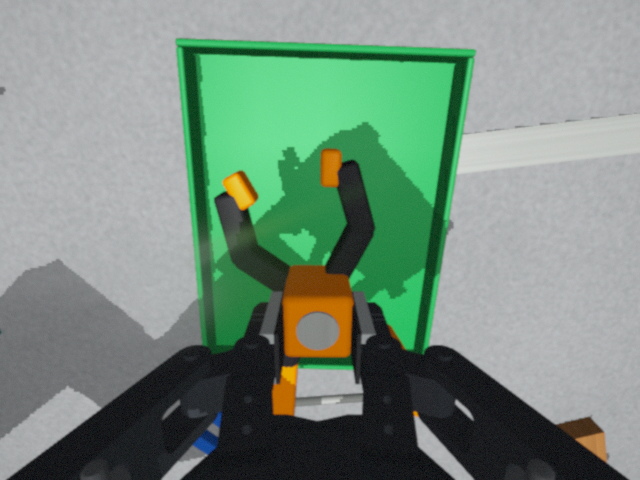

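The green tray is centred under the clamp to within about 4 mm; its far corners are at px (177,40) and (475,51). I'll lower now.

>>> carry_out(series=[[2, 0.2, -0.45, 4, 0], [2, 0, 0, 4, 0], [2, 0, 0, 3, 0], [2, 0, 0, 0.5, 0], [2, 0, 0, 0, 0]])

```text
t: 11.4
ee_pos: [0.4853, -0.3609, 0.0276]
ee_rot: [-2.204, 2.239, 0.001]
force: [-0.5, 0.1, -1.6]
grip_width: 0.34
```

>>> carry_out(series=[[2, 0, 0, 0.2, 0], [2, 0, 0, 0.1, 0], [2, 0, 0, 0, 0], [2, 0, 0, 0, 0]])

```text
t: 11.8
ee_pos: [0.485, -0.362, 0.0251]
ee_rot: [2.203, -2.24, 0.002]
force: [-0.4, 0.1, -2.6]
grip_width: 0.334
```

>>> carry_out(series=[[2, 0, 0, 0.1, 0], [2, 0, 0, 0, 0], [4, 0, 0, 0, 0], [6, 0, 0, 0, 0], [6, 0, 0, 0, 0]])

```text
t: 12.3
ee_pos: [0.4849, -0.3619, 0.0233]
ee_rot: [-2.203, 2.24, -0.0]
force: [-0.6, 0.7, -0.7]
grip_width: 0.703
```

>>> carry_out(series=[[6, 0, 0, 0, 0], [6, 0, 0, -2, 0], [6, 0, 0, -4, 0], [6, 0, 0, -5, 0], [6, 0, 0, -4, 0]])

```text
t: 12.8
ee_pos: [0.4849, -0.3619, 0.176]
ee_rot: [2.203, -2.24, 0.003]
force: [0.6, 0.3, -0.8]
grip_width: 0.703
```

>>> carry_out(series=[[6, 0, 4, -2, 0], [6, 0, 4, 0, 0], [6, 0, 4, 0, 0], [6, 0, 2, 0, 0], [6, 0, 0, 0, 0]])

```text
t: 13.3
ee_pos: [0.3431, -0.3594, 0.1937]
ee_rot: [2.2, -2.243, -0.0]
force: [0.7, -0.5, 0.2]
grip_width: 0.703
```

```bash
python3 - <<'E'
from h import *
go((0.484,-0.36,0.2))
a=manip.get_image("top")["color"]; b=manip.get_image("scene")["color"]
cv2.imwrite("pics/fin.png",np.vstack([a[70:310,:],b[190:430,:]])[:,:,::-1])
E
```

```text
t 13.3 pos [ 0.3431 -0.3594  0.1937] toolx yaw -91.1 tilt [-0. -0. -1.] -> d [ -0.21 -14.09  -0.63] turn 0 q6 0.54 F [ 0.7 -0.5  0.2] w 0.703
```

View pics/fin.png

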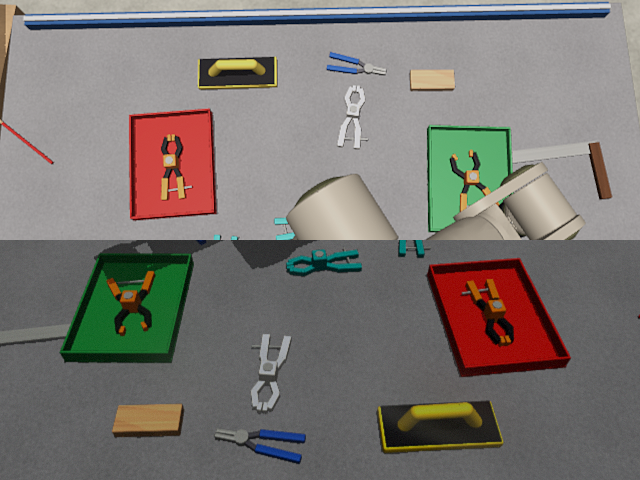

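Both clamps lie flat in the middle of their trays: the shut one in red at px (170,160), the open one in green at px (473,177). The bystanders are unmoved. I'm handing the job in.

```bash
python3 -c "
from rig import manip
print(manip.job_done())"
```

```text
the job is handed in; nothing more can be done
None
```

Both clamps are sorted and the job is handed in, at about 13 s of the 64 s allowed. I put the shut clamp in the red tray first, then the open clamp in the green tray, gripping each by its pivot block.

- **Position:** at release, each clamp was within about 5 mm of its tray's centre as I measured it.
- **Last check:** the final top and scene pictures show both clamps lying flat. The shut clamp's jaws are still shut and the open clamp's still open. The push block, pliers and offcut are where they were, and the gripper is clear. I judged all this by eye and did not measure the jaw angles afterwards.
- **Forces:** the highest wrist force I read was about 12 N, while the fingers closed on the shut clamp.
- **Disagreements:** the top and wrist cameras differed by only about 2 mm on the clamp positions. No check failed.

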